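Unload the counterweight bar of a microscope camera boom

ROBOT

A 6-joint arm with a two-finger parallel gripper is mounted at the origin on the work surface. World frame = base frame: x ahead of the robot, y to its left, z up, the work surface at z = 0. Lengths are in m, angles in rad, forces in N, time in s.
With the tool pointing down it reaches from about 0.225 to 0.875 m from the base axis. Payload 3.4 kg.
Tool frame: the origin (TCP) lies midway between the tips of the shut fingers; the grasp point (between the pads) lies 19 mm behind it (manip.grip_point_offset is the distance from the TCP to the grasp point, in m); x points along the fingers, y is the direction in which the jaws open and shut, and the axes are right-handed (so a half turn about x gives the same grasp; the last joint's range is limited). The gripper opens to 85 mm and grips with 20 to 120 N. Pads are 22 mm wide; open, the fingers measure 114 mm over their backs; the gripper's body (76 mm by 85 mm) begins 54 mm behind the grasp point. The pads swing forward as they close: fully open they stand 13 mm farther back than shut.
Start: joints at [0.986, 0.276, 1.505, -0, 1.361, -0.121], TCP at [0.257, 0.514, 0.211] pointing down, gripper open.
Joint ranges: [-2.89, 2.89], [-0.75, 2.08], [0.22, 2.7], [-1.18, 4.32], [0.11, 2.71], [-2.7, 2.7]. Speed limits (rad/s): [2.57, 2.57, 3.14, 3.14, 3.14, 3.14].

INTERFACE

Orientations are given as a unit quaternion [w, x, y, z].
In Python, from rig import manip gives the robot as it stands.
- The arm moves only by the shell command python3 -m crank 'ROWS' [FORCE]. ROWS is a JSON object of lists of equal length, an entry for each row: "grip": the opening, from 0 (shut) to 1 (fully open); "slide": the shift along the world's x, y, z in cm, a list of three; "roll": the turn about the world's z in degrees. In form: {"grip": [grip, ...], "slide": [[dx, dy, dz], ...], "roll": [roll, ...]}. A call has 1 to 20 rows; each row is the pose to reach, as a shift and turn from the pose commanded when the call began; what a row does not reach only later rows make up. A row lasts 1/10 s, in which the tool goes at most 50 mm and 8.59 degrees, less where a joint would pass 70% of its speed; a pose out of reach is approached as far as the arm can. A call with a gripper value outside its range is refused whole. The fingers move at their own pace and stop on an object; FORCE is the grip in N (left out, the last holds). Time passes only in rows, so rows that repeat a pose let the fingers close. It gives the time, the measured TCP pose, the force and the opening at its end, in the units of the state.
- manip.get_state(): the state, without advancing time (a new reading comes with each control period).
- manip.get_image(name): name is "scene" or "top"; returns a dict with "frame" (400x640x3 uint8, red, green, blue), "K" (3x3 intrinsics, pixels), "R" (3x3) and "t" (3): a world point X has camera coordinates R X + t. Camera axes: x right, y down, z forward; pixel columns grow to the right and rows downward; lengths in m; the calibration is good to about 2 mm. A picture is of the moment at which its call begins. There is no depth.
- manip.sign_off(): hands the job in, once; it reports no verdict.
The state is a dict: "clock": time; "qpos": joint angles; "qd": joint speeds; "effort": joint torques, N m; "position": TCP position; "ee_rot": TCP orientation; "contact_force": force on the tool from outside, world axes, zero at the start; "moment": the same for the moment, N m; "width": finger opening in m.
Only numpy, scipy, OpenCV 4.12 (cv2) and the standard library are available. Lean on these libraries where they do the work, as an engineer would, in place of code of your own. Each camera call takes 0.05 s, during which the arm holds its last target. There are 200 camera calls.

TASK

The camera boom is to be rebalanced: slide the stop collar (the small block with the thumbscrew, already slackened) off the free end of the bar and put it in the round dish, then slide the two counterweight blocks off after it and stand both upright on their flat feet in the rectangular tray. Don't let any of the parts drop, and leave everything else on the bench where it is.

Things in the scene. Friction and masses are not known exactly. Their poses are not given: they have to be found in the camera images.
- boom: Fixed stand: white base 150 mm square, 18 mm thick; 30 mm pillar; 38 mm clamp head, top 169 mm above the bench; camera on its own +y side. Origin: on the bench under the pillar's axis. A level steel bar 16 mm thick runs along own -y, axis 150 mm above the bench, free end 240 mm from the pillar's axis. From the free end in: collar, weight, weight, 20 mm or more apart.
- bar_end (a point): Centre of the bar's free end face, on the bar's axis; axes as the boom's (-y points off the end).
- collar: Stop collar: steel block 32 mm wide (own x), 16 thick (own y, along the bar), 36 tall (own z), black thumbscrew knob 16 mm across on top (to 50 mm). Origin: centre of its foot. Through hole 20 mm wide along own y, centre 20 mm above the foot; hangs loosely, hole centre 2 mm below the bar's axis, slides freely (screw need not be turned). 90 g.
- weight_thick: Steel counterweight block, 48 mm wide (own x), 24 thick (own y, along the bar), 48 tall (own z, up as it hangs). Origin: centre of its flat foot. Through hole 20 mm wide along own y, centre 28 mm above the foot; hangs loosely on the bar, hole centre 2 mm below the bar's axis. About 360 g. Either weight may be the outer one.
- weight_thin: Steel counterweight block, 48 mm wide (own x), 18 thick (own y, along the bar), 48 tall (own z, up as it hangs). Origin: centre of its flat foot. Through hole 20 mm wide along own y, centre 28 mm above the foot; hangs loosely on the bar, hole centre 2 mm below the bar's axis. About 270 g. Either weight may be the outer one.
- dish_in (a point): Centre of the inner floor of the shallow round steel dish (flat floor about 114 mm across, rim 130 mm across and 22 mm high, 18 mm above the floor, fixed to the bench); z up.
- tray_in (a point): Centre of the inner floor of the rectangular aluminium tray: inside 132 mm (own x) x 192 mm (own y), walls 4 mm thick, 20 mm high outside, fixed to the bench; z up. There is room for both weights side by side along own y.
- objective: Steel microscope objective standing on the bench near the bar, 28 mm across, 42 mm tall; origin under its centre. Bystander.
- driver: Screwdriver with black handle lying on the bench beside the boom, 150 mm long. Bystander.
- oil: Small amber bottle, 34 mm across, 70 mm tall; origin under its centre. Bystander.
- slide_box: Grey plastic slide box, 85 x 60 x 32 mm. Bystander.
- canister: Aluminium lens canister, 38 mm across, 60 mm tall. Bystander.
- jar: Glass jar with white lid, 56 mm across, 55 mm tall. Bystander.
Mind the look-alikes: they are no part of the job. What is shaped like the weight_thin but purple is not meant. What is shaped like the collar but yellow is not meant.

How it is judged:
By the outcome, as a careful person would: the job done as asked, in the order asked, and still so for the second after the job is handed in, with the robot touching nothing.
It also fails if it takes over 69 s, if anything falls off the work surface, if the arm or the gripper's body presses on something with over 40 N, if the wrist force passes 120 N, or if a joint passes its speed limit or range.

## Working session

There is one attempt and no reset: what is moved stays moved. The work goes in short steps, Python scripts to look and compute and a shell command to move; the robot and the scene stay as the last step left them, time stands still between calls to the robot, and variables do not carry over. Pictures are saved under pics/ and viewed, on a budget of 10 in all, crops included, one or two more only if the job needs it, and the job is handed in when it is done.

```bash
mkdir -p pics; ls
python3 - <<'E'
from rig import manip
import cv2,pickle
for n in("scene","top"):
    d=manip.get_image(n); cv2.imwrite(f"pics/{n}0.png",d["frame"][:,:,::-1]); pickle.dump(d,open(f"pics/{n}0.pkl","wb"))
    print(n,d["K"].tolist(),d["R"].round(3).tolist(),d["t"].round(3).tolist(), (-d["R"].T@d["t"]).round(3))
s=manip.get_state();print(s,manip.grip_point_offset)
E
```

```text
pics
scene [[401.08839267754576, 0.0, 312.29041235006326], [0.0, 401.08839267754576, 204.6739453791135], [0.0, 0.0, 1.0]] [[-0.474, 0.881, 0.001], [0.58, 0.313, -0.752], [-0.663, -0.355, -0.659]] [0.244, -0.285, 1.455] [1.245 0.392 0.745]
top [[434.2563481260526, 0.0, 322.4249154780978], [0.0, 434.2563481260526, 196.9936067191165], [0.0, 0.0, 1.0]] [[-0.022, -1.0, 0.005], [-0.993, 0.021, -0.116], [0.116, -0.007, -0.993]] [0.034, 0.583, 1.237] [0.437 0.031 1.296]
{'clock': 0.1, 'qpos': array([ 9.86003231e-01,  2.76578629e-01,  1.50601798e+00, -1.21380479e-05,
        1.36072541e+00, -1.20986262e-01]), 'qd': array([-0.00083301, -0.00235946, -0.0036728 , -0.00027222,  0.0019272 ,
       -0.00116717]), 'effort': array([ 1.38233258e-04, -4.17696404e+01, -2.46404672e+01, -3.87970440e-04,
        5.73959944e-03, -1.65152875e-05]), 'position': array([0.25694437, 0.51381993, 0.21009496]), 'ee_rot': array([ 0.6879706 ,  0.16193851,  0.68838535, -0.1630889 ]), 'contact_force': array([-0.04247508, -0.52570961,  0.39280495]), 'moment': array([ 0.01668057, -0.06047087,  0.08011029]), 'width': 0.08557390002955177} 0.0187
```

View pics/scene0.png

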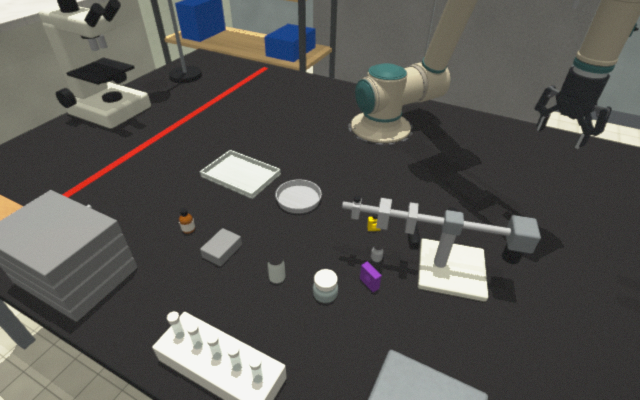

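View pics/top0.png

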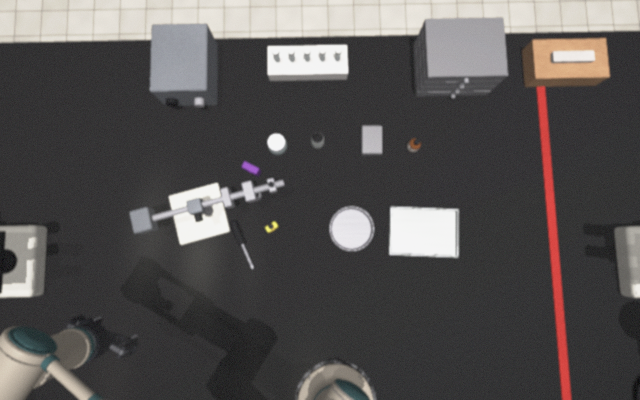

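The scene view shows the bar's free end near (345,206), the collar near (356,208), the weights near (384,213) and (412,218), and the clamp near (453,223). In the top view the bar runs from the clamp (195,207) to its end (283,183), with the dish near (352,229) and the tray near (424,232). I'll zoom in on both.

```bash
cat > h.py <<'E'
import numpy as np,cv2,pickle
def load(n): return pickle.load(open(f"pics/{n}.pkl","rb"))
def ray(d,p):
    c=-d["R"].T@d["t"]; v=d["R"].T@np.linalg.inv(d["K"])@np.array([p[0],p[1],1.]); return c,v/np.linalg.norm(v)
def onz(d,p,z):
    c,v=ray(d,p); return c+v*(z-c[2])/v[2]
def proj(d,X):
    q=d["K"]@(d["R"]@np.asarray(X,float)+d["t"]); return q[:2]/q[2]
def tri(d1,p1,d2,p2):
    c1,v1=ray(d1,p1);c2,v2=ray(d2,p2)
    a=np.linalg.lstsq(np.c_[v1,-v2],c2-c1,rcond=None)[0]
    A,B=c1+a[0]*v1,c2+a[1]*v2; return (A+B)/2,np.linalg.norm(A-B)
E
python3 - <<'E'
from h import *
s=load("scene0");t=load("top0")
a=cv2.resize(s["frame"][192:272,332:552],None,fx=3.6,fy=3.6,interpolation=cv2.INTER_CUBIC)
b=cv2.resize(t["frame"][160:240,120:340],None,fx=3.6,fy=3.6,interpolation=cv2.INTER_CUBIC)
cv2.imwrite("pics/c0.png",np.vstack([a,b])[:,:,::-1])
for p,z in(((283,183),.15),((195,207),.169),((352,229),.02),((424,232),.02)): print(p,onz(t,p,z).round(3))
print(tri(s,(345,206),t,(283,183)))
E
```

```text
(283, 183) [0.61  0.127 0.15 ]
(195, 207) [0.549 0.355 0.169]
(352, 229) [ 0.489 -0.063  0.02 ]
(424, 232) [ 0.476 -0.274  0.02 ]
(array([0.60956724, 0.13104515, 0.14201849]), np.float64(0.007471542857420096))
```

View pics/c0.png

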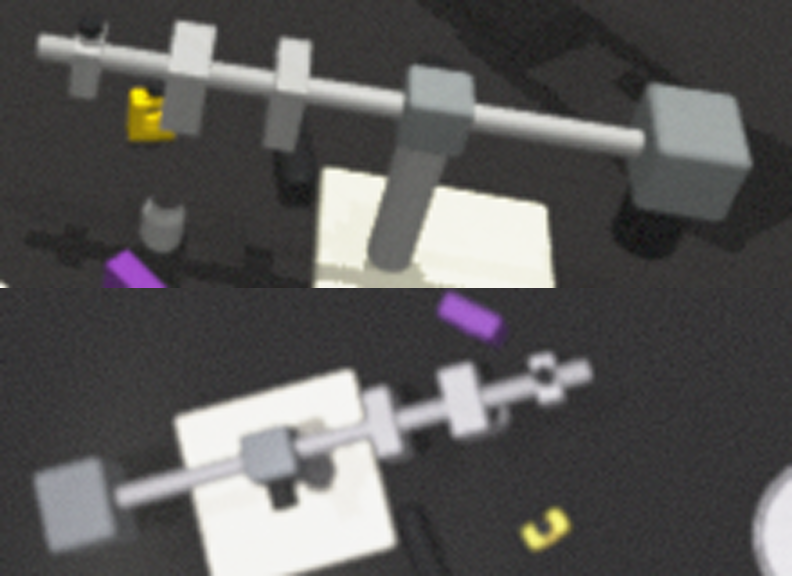

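The crops show the collar outermost, then the thicker weight, then the thin one. I'll fit the bar's axis from both views, and the dish and tray from contours.

Run:
```python
from h import *
from scipy.spatial.transform import Rotation as Ro
s=load("scene0");t=load("top0")
def cent(d,cols,band):
    g=cv2.cvtColor(d["frame"],cv2.COLOR_RGB2GRAY).astype(float); out=[]
    for u in cols:
        c=band(u); v=np.arange(int(c)-7,int(c)+8); w=np.clip(g[v,u]-75,0,80); out.append((u,(w*v).sum()/w.sum()))
    return np.array(out)
bt=cent(t,[233,235,237,239,263,264,279,280,281],lambda u:183.1+(284-u)*.272)
bs=cent(s,[345,346,347,349,366,369,372,374,395,398,401,404,424,430,436],lambda u:205+(u-343)*.17)
lt=np.polyfit(*bt.T,1);ls=np.polyfit(*bs.T,1)
print("top line",lt,(np.polyval(lt,bt[:,0])-bt[:,1]).round(2));print("scene",ls,(np.polyval(ls,bs[:,0])-bs[:,1]).round(2))
P=np.array([onz(t,(u,np.polyval(lt,u)),.15) for u in(195,284.2)]);print("bar top@.15",P.round(4))
# plane intersection of two lines: axis
def pl(d,l,us):
    c,a=ray(d,(us[0],np.polyval(l,us[0])));_,b=ray(d,(us[1],np.polyval(l,us[1])));n=np.cross(a,b);n/=np.linalg.norm(n);return n,n@c
n1,d1=pl(t,lt,(195,284));n2,d2=pl(s,ls,(345,440))
for y in(.13,.25,.35): 
    x=np.linalg.solve(np.array([[n1[0],n1[2]],[n2[0],n2[2]]]),[d1-n1[1]*y,d2-n2[1]*y]);print("axis at y",y,x.round(4))
g=P[1]-P[0];print("bar heading deg",np.degrees(np.arctan2(g[1],g[0])))
print("end tri",tri(s,(343.2,np.polyval(ls,343.2)),t,(284.2,np.polyval(lt,284.2))))
print("scene@.15 end",onz(s,(343.2,np.polyval(ls,343.2)),.15))
g=cv2.cvtColor(t["frame"],cv2.COLOR_RGB2GRAY); m=(g>110).astype(np.uint8)
for n,(x0,x1,y0,y1) in dict(dish=(322,380,198,258),tray=(384,466,200,262)).items():
    cs,_=cv2.findContours(m[y0:y1,x0:x1],cv2.RETR_EXTERNAL,cv2.CHAIN_APPROX_NONE);c=max(cs,key=cv2.contourArea)+[x0,y0]
    W=np.array([onz(t,p[0],.021)[:2]*1000 for p in c],np.float32)
    print(n,cv2.minEnclosingCircle(W) if n=="dish" else cv2.minAreaRect(W))
q=np.array([0.6879706,0.16193851,0.68838535,-0.1630889]);M=Ro.from_quat(q[[1,2,3,0]]).as_matrix();print(M.round(3),"jaw deg",np.degrees(np.arctan2(M[1,1],M[0,1])))
# part edges along bar in top view: profile off the axis (own x offset +-14mm) 
u=g/1; 
e=P[1];w=(P[1]-P[0]);w/=np.linalg.norm(w);nx=np.array([-w[1],w[0],0])
for off in(-18,-13,13,18):
    for nm,z in(("z.165",.165),):
        r=np.arange(0,150,2.); px=np.array([proj(t,e-w*k/1000+nx*off/1000+[0,0,z-.15]) for k in r],np.float32)
        v=cv2.remap(g,px[None,:,0],px[None,:,1],cv2.INTER_LINEAR)[0];print(off,v.tolist())
```

```text
top line [ -0.27367337 259.54779731] [-0.22  0.08  0.08  0.06  0.03  0.04  0.07 -0.01 -0.12]
scene [  0.1637055  147.57928432] [ 0.07  0.08  0.04  0.1   0.11 -0.65 -0.01  0.15 -0.05  0.05 -0.03  0.06
  0.03  0.03  0.03]
bar top@.15 [[0.5527 0.3603 0.15  ]
 [0.6131 0.1237 0.15  ]]
axis at y 0.13 [0.6115 0.1498]
axis at y 0.25 [0.5809 0.1496]
axis at y 0.35 [0.5554 0.1494]
bar heading deg -75.68718591462479
end tri (array([0.61178082, 0.12720619, 0.14887606]), np.float64(0.007422863474128043))
scene@.15 end [0.61146815 0.13109007 0.15      ]
dish ((491.1899719238281, -61.19560241699219), 66.79273986816406)
tray ((477.4725646972656, -272.5246887207031), (202.57435607910156, 146.26995849609375), 86.48722839355469)
[[-0.001  0.447  0.894]
 [-0.001  0.894 -0.447]
 [-1.    -0.002 -0.   ]] jaw deg 63.425980631131786
-18 [52, 52, 51, 50, 49, 47, 49, 49, 50, 52, 52, 66, 88, 112, 131, 143, 147, 141, 141, 140, 135, 118, 91, 68, 53, 49, 49, 49, 50, 49, 51, 52, 55, 82, 105, 120, 125, 105, 83, 71, 78, 113, 153, 192, 217, 221, 222, 221, 220, 220, 220, 220, 219, 208, 180, 139, 90, 62, 51, 51, 50, 51,
[... 352 characters left out ...]
, 73, 72, 71, 73, 84, 91, 104, 121, 155]
13 [53, 54, 51, 51, 52, 54, 51, 52, 51, 50, 50, 70, 102, 142, 178, 189, 191, 191, 200, 201, 184, 154, 111, 77, 54, 52, 54, 55, 53, 55, 54, 54, 55, 53, 52, 50, 44, 43, 46, 58, 79, 112, 153, 192, 215, 219, 221, 221, 221, 220, 221, 222, 220, 209, 183, 137, 90, 64, 52, 55, 54, 53, 50, 45, 43, 43, 41, 38, 43, 50, 59, 75, 89, 114, 150]
18 [54, 53, 52, 53, 53, 55, 56, 54, 55, 53, 54, 58, 69, 82, 101, 112, 115, 119, 122, 123, 114, 97, 77, 64, 56, 53, 53, 51, 50, 51, 53, 52, 52, 53, 54, 49, 44, 42, 39, 53, 74, 106, 150, 189, 211, 219, 220, 220, 219, 219, 220, 219, 218, 212, 178, 136, 93, 63, 54, 53, 54, 54, 53, 52, 48, 45, 44, 42, 40, 48, 53, 63, 78, 111, 151]
```

The axis comes out at z = 0.1498 against a nominal 0.150, which is good. The tray (202 x 146 against 200 x 140 outside) and dish (133 against 130) also agree. Next I'll compare the positions along the bar between the two views.

Run:
```python
from h import *
s=load("scene0");t=load("top0")
e=np.array([.6131,.1237,.15]);w=np.array([.2473,-.969,0]);n=np.array([.969,.2473,0])
for nm,p,z in(("col",(351.4,217.5),.128),("col",(358.7,218.9),.128),("thick",(377,227.3),.12),("thick",(387.3,229),.12),("thin",(404.8,232.3),.12),("thin",(413.2,233.7),.12)):
    X=onz(s,p,z);print(nm,X.round(4),"k",(-(X-e)@w*1000).round(1),"off",((X-e)@n*1000).round(1))
# tray + dish in scene view
g=cv2.cvtColor(s["frame"],cv2.COLOR_RGB2GRAY);m=(g>110).astype(np.uint8)
for nm,(x0,x1,y0,y1) in dict(dish=(270,326,174,220),tray=(194,286,146,200)).items():
    cs,_=cv2.findContours(m[y0:y1,x0:x1],cv2.RETR_EXTERNAL,cv2.CHAIN_APPROX_NONE);c=max(cs,key=cv2.contourArea)+[x0,y0]
    W=np.array([onz(s,p[0],.021)[:2]*1000 for p in c],np.float32)
    print(nm,cv2.minEnclosingCircle(W) if nm=="dish" else cv2.minAreaRect(W))
```

```text
col [0.622  0.1576 0.128 ] k 30.6 off 17.0
col [0.6184 0.1739 0.128 ] k 47.3 off 17.5
thick [0.616  0.2176 0.12  ] k 90.3 off 26.1
thick [0.6102 0.2396 0.12  ] k 113.0 off 25.9
thin [0.6017 0.277  0.12  ] k 151.3 off 26.9
thin [0.5972 0.2945 0.12  ] k 169.4 off 26.8
dish ((493.9162902832031, -55.617164611816406), 67.3711929321289)
tray ((488.3878173828125, -262.5536193847656), (215.85659790039062, 157.34100341796875), 86.36024475097656)
```

Both views agree to about 3.5 mm along the bar and 1–2 mm across it. Using the averages, the grasp targets are collar (.604,.160), thick (.588,.220) and thin (.574,.277), with the jaw at 14.3° (a roll of -49.1°). I'll move above the collar.

```bash
python3 -m crank '{"grip":[1,1,1,1,1,1,1,1,1,1,1,1,1,1],"slide":[[0,0,5],[3.5,-3.5,5],[7,-7,5],[10.5,-10.5,5],[14,-14,5],[17.5,-17.5,5],[21,-21.2,5],[24.5,-24.8,5],[28,-28.4,5],[31.5,-32,5],[34.7,-35.4,5],[34.7,-35.4,2],[34.7,-35.4,0],[34.7,-35.4,0]],"roll":[0,-8,-16,-24,-32,-40,-49.1,-49.1,-49.1,-49.1,-49.1,-49.1,-49.1,-49.1]}' 40
```

```text
clock: 1.5
position: [0.6021, 0.1593, 0.2069]
ee_rot: [0.556, 0.432, 0.56, -0.436]
contact_force: [-0.8, 0.6, -1.0]
width: 0.0852
```

```bash
python3 -m crank '{"grip":[0.7,0.7],"slide":[[0,0,0],[0,0,0]],"roll":[0,0]}' 40
python3 - <<'E'
from rig import manip
import cv2,pickle,numpy as np
from h import *
s=manip.get_state();print(s["position"].round(4),s["width"],s["qpos"].round(2))
P=[]
for n,(u,v) in(("scene",(350,200)),("top",(270,185))):
    d=manip.get_image(n);pickle.dump(d,open(f"pics/{n}1.pkl","wb"));P.append(cv2.resize(d["frame"][v-45:v+45,u-55:u+55],None,fx=3.6,fy=3.6,interpolation=cv2.INTER_CUBIC))
cv2.imwrite("pics/c1.png",np.hstack(P)[:,:,::-1])
E
```

```text
clock: 1.7
position: [0.6049, 0.1608, 0.2123]
ee_rot: [0.559, 0.434, 0.558, -0.433]
contact_force: [-0.8, 0.1, -0.2]
width: 0.0602
[0.6049 0.1608 0.2123] 0.060204300306306316 [ 0.15  0.35  1.39 -0.    1.4  -0.1 ]
```

View pics/c1.png

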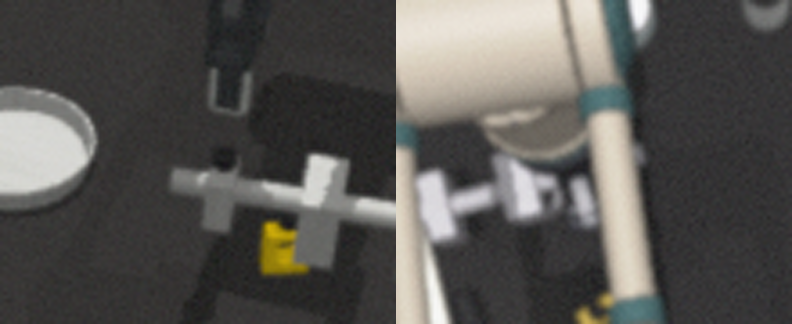

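The front finger (crop 230,90) lines up with the collar (222,190) along the vertical. I'll descend and close gently.

```bash
python3 -m crank '{"grip":[0.7,0.7,0.7,0.7,0.7,0.7,0.3,0.3,0.3,0.3,0.3,0.3],"slide":[[0,0,-2],[0,0,-5],[0,0,-7],[0,0,-8.1],[0,0,-8.1],[0,0,-8.1],[0,0,-8.1],[0,0,-8.1],[0,0,-8.1],[0,0,-8.1],[0,0,-8.1],[0,0,-8.1]],"roll":[0,0,0,0,0,0,0,0,0,0,0,0]}' 30; python3 -m crank '{"grip":[0.2,0.2,0.2,0.2],"slide":[[0,0,0],[0,0,0],[0,0,0],[0,0,0]],"roll":[0,0,0,0]}' 30
```

```text
clock: 3.0
position: [0.6052, 0.1604, 0.1314]
ee_rot: [0.559, 0.435, 0.558, -0.433]
contact_force: [0.0, 0.4, 6.8]
width: 0.0311
clock: 3.4
position: [0.6053, 0.1605, 0.1314]
ee_rot: [0.559, 0.435, 0.558, -0.433]
contact_force: [0.1, 0.8, 6.1]
width: 0.031
```

Gripped, with a reading of 31 mm against the 32 mm width. Fz is +6 because the collar is pressed onto the bar. I'll lift 2 mm to centre the hole on the bar and check the force.

```bash
python3 -m crank '{"grip":[0,0,0,0,0],"slide":[[0,0,0.1],[0,0,0.2],[0,0,0.2],[0,0,0.2],[0,0,0.2]],"roll":[0,0,0,0,0]}' 40
```

```text
clock: 3.9
position: [0.6043, 0.1603, 0.1318]
ee_rot: [0.558, 0.434, 0.558, -0.434]
contact_force: [0.6, 0.7, 0.7]
width: 0.0309
```

```bash
python3 -m crank '{"grip":[0,0,0,0],"slide":[[0,0,0.1],[0,0,0.15],[0,0,0.15],[0,0,0.15]],"roll":[0,0,0,0]}' 40
```

```text
clock: 4.3
position: [0.6039, 0.1602, 0.1331]
ee_rot: [0.558, 0.434, 0.559, -0.434]
contact_force: [-0.6, 0.2, -0.9]
width: 0.031
```

Fz = -0.9 N, the collar's own weight, so it hangs free. I'll slide it off along the bar.

```bash
python3 -m crank '{"grip":[0,0,0,0,0,0,0,0],"slide":[[0.12,-0.48,0],[0.25,-0.97,0],[0.37,-1.45,0],[0.49,-1.94,0],[0.62,-2.42,0],[0.74,-2.91,0],[0.74,-2.91,0],[0.74,-2.91,0]],"roll":[0,0,0,0,0,0,0,0]}'; python3 -m crank '{"grip":[0,0,0,0,0,0,0,0],"slide":[[0.12,-0.48,0],[0.25,-0.97,0],[0.37,-1.45,0],[0.62,-2.42,0],[0.87,-3.39,0],[1.11,-4.36,0],[1.11,-4.36,0],[1.11,-4.36,0]],"roll":[0,0,0,0,0,0,0,0]}'
```

```text
clock: 5.1
position: [0.6117, 0.131, 0.1334]
ee_rot: [0.558, 0.434, 0.558, -0.434]
contact_force: [-0.7, -0.2, -0.9]
width: 0.0306
clock: 5.9
position: [0.6228, 0.0872, 0.1334]
ee_rot: [0.558, 0.434, 0.558, -0.434]
contact_force: [-0.5, 0.2, -0.0]
width: 0.0309
```

It's off the bar. The dish centre averages (.4925,-.058), so I'll carry the collar there and lower it.

```bash
python3 -m crank '{"grip":[0,0,0,0,0,0,0,0,0,0,0,0,0,0,0,0],"slide":[[-1.5,-1.7,0],[-4,-4.5,0],[-7,-7.8,0],[-10,-11.2,0],[-12,-13.4,0],[-13,-14.5,0],[-13,-14.5,0],[-13,-14.5,-3],[-13,-14.5,-6],[-13,-14.5,-9],[-13,-14.5,-10.8],[-13,-14.5,-11.6],[-13,-14.5,-12.0],[-13,-14.5,-12.0],[-13,-14.5,-12.0],[-13,-14.5,-12.0]],"roll":[0,0,0,0,0,0,0,0,0,0,0,0,0,0,0,0]}'
python3 - <<'E'
from rig import manip
import cv2,pickle,numpy as np
P=[]
for n,(u,v) in(("scene",(300,185)),("top",(350,225))):
    d=manip.get_image(n);P.append(cv2.resize(d["frame"][v-45:v+45,u-55:u+55],None,fx=3.6,fy=3.6,interpolation=cv2.INTER_CUBIC))
cv2.imwrite("pics/c2.png",np.hstack(P)[:,:,::-1])
E
```

```text
clock: 7.5
position: [0.4937, -0.0576, 0.0144]
ee_rot: [0.559, 0.434, 0.558, -0.433]
contact_force: [-0.5, -0.3, -0.1]
width: 0.031
```

View pics/c2.png

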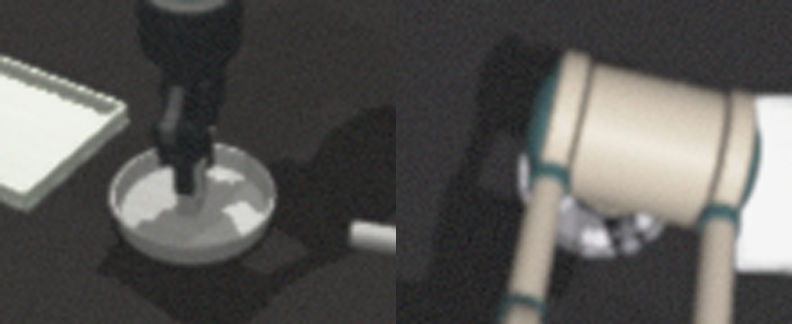

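The collar is held near the dish centre (crop 190,195; dish centre about 192,203), just above the floor. I'll lower it until it touches.

```bash
python3 -m crank '{"grip":[0,0,0,0,0],"slide":[[0,0,-0.1],[0,0,-0.2],[0,0,-0.3],[0,0,-0.4],[0,0,-0.4]],"roll":[0,0,0,0,0]}';python3 -m crank '{"grip":[0,0,0,0],"slide":[[0,0,-0.1],[0,0,-0.15],[0,0,-0.15],[0,0,-0.15]],"roll":[0,0,0,0]}'
```

```text
clock: 8.1
position: [0.4926, -0.0574, 0.0092]
ee_rot: [0.558, 0.434, 0.559, -0.434]
contact_force: [0.4, 0.0, -0.7]
width: 0.0308
clock: 8.5
position: [0.4927, -0.0574, 0.0079]
ee_rot: [0.558, 0.434, 0.558, -0.434]
contact_force: [-0.8, 0.5, -1.3]
width: 0.0306
```

```bash
python3 -m crank '{"grip":[0,0,0],"slide":[[0,0,-0.05],[0,0,-0.1],[0,0,-0.1]],"roll":[0,0,0]}';python3 -m crank '{"grip":[0,0,0],"slide":[[0,0,-0.05],[0,0,-0.1],[0,0,-0.1]],"roll":[0,0,0]}'
```

```text
clock: 8.8
position: [0.4928, -0.0575, 0.0076]
ee_rot: [0.559, 0.434, 0.558, -0.434]
contact_force: [-1.1, 0.3, 4.7]
width: 0.0306
clock: 9.1
position: [0.4929, -0.0575, 0.0075]
ee_rot: [0.559, 0.434, 0.558, -0.434]
contact_force: [-2.7, 1.3, 12.5]
width: 0.0309
```

Contact at TCP z = 0.0076, as predicted. I'll relax, open and lift.

```bash
python3 -m crank '{"grip":[0,0,0.45,0.55,0.65,0.65,0.65],"slide":[[0,0,0.1],[0,0,0.1],[0,0,0.1],[0,0,0.1],[0,0,0.1],[0,0,0.1],[0,0,0.1]],"roll":[0,0,0,0,0,0,0]}' 40;python3 -m crank '{"grip":[0.65,0.65,0.65,0.65,0.65,0.65,0.65,0.65],"slide":[[0,0,1],[0,0,3],[0,0,6],[0,0,10],[0,0,14],[0,0,18],[0,0,20],[0,0,20]],"roll":[0,0,0,0,0,0,0,0]}'
```

```text
clock: 9.8
position: [0.4927, -0.0574, 0.0067]
ee_rot: [0.558, 0.434, 0.559, -0.434]
contact_force: [-0.2, 0.1, -0.3]
width: 0.0554
clock: 10.6
position: [0.495, -0.0579, 0.2112]
ee_rot: [0.561, 0.435, 0.556, -0.432]
contact_force: [0.9, -0.6, -0.1]
width: 0.0558
```

```bash
python3 -m crank '{"grip":[1,1,1,1,1,1,1,1,1,1,1,1,1,1,1],"slide":[[1,3,0],[2.5,7,0],[4,11.5,0],[5.6,16,0],[7.2,20.5,0],[8.6,25,0],[9.6,27.8,0],[9.6,27.8,0],[9.6,27.8,0],[9.6,27.8,-2],[9.6,27.8,-5],[9.6,27.8,-7.3],[9.6,27.8,-8.3],[9.6,27.8,-8.3],[9.6,27.8,-8.3]],"roll":[0,0,0,0,0,0,0,0,0,0,0,0,0,0,0]}' 40
python3 - <<'E'
from rig import manip
import cv2,numpy as np
P=[]
for n,(u,v) in(("scene",(375,205)),("scene",(300,190))):
    d=manip.get_image(n);P.append(cv2.resize(d["frame"][v-45:v+45,u-55:u+55],None,fx=3.6,fy=3.6,interpolation=cv2.INTER_CUBIC))
cv2.imwrite("pics/c3.png",np.hstack(P)[:,:,::-1])
E
```

```text
clock: 12.1
position: [0.5893, 0.22, 0.1248]
ee_rot: [0.559, 0.434, 0.558, -0.434]
contact_force: [0.3, -0.9, 1.1]
width: 0.0854
```

View pics/c3.png

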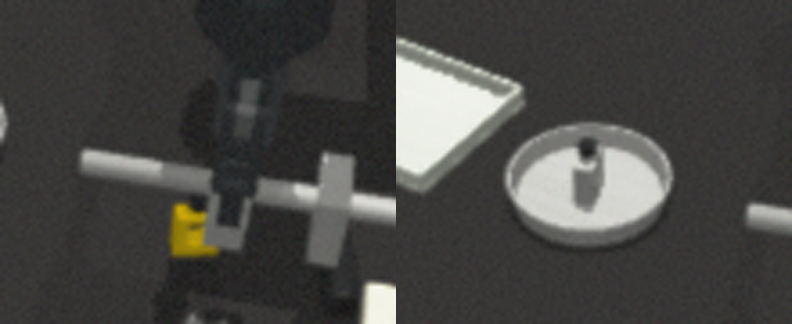

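The collar stands upright in the dish centre, and the front finger (crop 230,205) covers the thick weight squarely. I'll close on it.

```bash
python3 -m crank '{"grip":[0.8,0.6,0.4,0.4,0.4,0.4,0.4,0.4],"slide":[[0,0,0],[0,0,0],[0,0,0],[0,0,0],[0,0,0],[0,0,0],[0,0,0],[0,0,0]],"roll":[0,0,0,0,0,0,0,0]}' 30; python3 -m crank '{"grip":[0.2,0.2,0.2,0.2],"slide":[[0,0,0.1],[0,0,0.2],[0,0,0.2],[0,0,0.2]],"roll":[0,0,0,0]}' 60
```

```text
clock: 13.0
position: [0.5895, 0.2209, 0.1247]
ee_rot: [0.559, 0.434, 0.558, -0.433]
contact_force: [0.9, 1.1, 5.6]
width: 0.0473
clock: 13.4
position: [0.5887, 0.2206, 0.1254]
ee_rot: [0.558, 0.434, 0.559, -0.434]
contact_force: [2.8, 0.4, -1.8]
width: 0.0469
```

```bash
python3 -m crank '{"grip":[0.2,0.2,0.2,0.2],"slide":[[0,0,0.1],[0,0,0.15],[0,0,0.15],[0,0,0.15]],"roll":[0,0,0,0]}' 60
```

```text
clock: 13.8
position: [0.588, 0.2203, 0.1269]
ee_rot: [0.558, 0.433, 0.559, -0.434]
contact_force: [1.4, 0.3, -3.4]
width: 0.0468
```

The weight hangs free at -3.4 N. I'll slide it off.

```bash
python3 -m crank '{"grip":[0.2,0.2,0.2,0.2,0.2,0.2,0.2,0.2],"slide":[[0.12,-0.48,0],[0.37,-1.45,0],[0.62,-2.42,0],[0.87,-3.39,0],[1.11,-4.36,0],[1.24,-4.85,0],[1.24,-4.85,0],[1.24,-4.85,0]],"roll":[0,0,0,0,0,0,0,0]}'; python3 -m crank '{"grip":[0.2,0.2,0.2,0.2,0.2,0.2,0.2,0.2,0.2,0.2,0.2,0.2],"slide":[[0.12,-0.48,0],[0.37,-1.45,0],[0.62,-2.42,0],[0.87,-3.39,0],[1.11,-4.36,0],[1.36,-5.33,0],[1.61,-6.3,0],[1.85,-7.27,0],[2.1,-8.24,0],[2.22,-8.72,0],[2.22,-8.72,0],[2.22,-8.72,0]],"roll":[0,0,0,0,0,0,0,0,0,0,0,0]}'
```

```text
clock: 14.6
position: [0.6011, 0.172, 0.1274]
ee_rot: [0.558, 0.434, 0.558, -0.434]
contact_force: [0.2, 0.2, -2.7]
width: 0.0468
clock: 15.8
position: [0.6233, 0.085, 0.1274]
ee_rot: [0.558, 0.434, 0.559, -0.434]
contact_force: [0.8, -0.4, -2.8]
width: 0.0468
```

It's off the bar. The tray centre is about (.479,-.271) with its long axis at 86.5°. The thick weight goes 45 mm to the -y side at (.476,-.316), with a roll of -17.8°.

```bash
python3 -m crank '{"grip":[0.2,0.2,0.2,0.2,0.2,0.2,0.2,0.2,0.2,0.2,0.2,0.2,0.2,0.2,0.2,0.2,0.2,0.2,0.2],"slide":[[-0.7,-2,0],[-2,-5.5,0],[-3.6,-9.8,0],[-5.2,-14.1,0],[-6.8,-18.4,0],[-8.4,-22.8,0],[-10,-27.2,0],[-11.6,-31.6,0],[-13.2,-36,0],[-14.2,-38.8,0],[-14.7,-40,0],[-14.7,-40,0],[-14.7,-40,-2],[-14.7,-40,-5],[-14.7,-40,-8],[-14.7,-40,-10],[-14.7,-40,-11.15],[-14.7,-40,-11.15],[-14.7,-40,-11.15]],"roll":[0,-1.8,-3.8,-5.8,-7.8,-9.8,-11.8,-13.8,-15.8,-17.8,-17.8,-17.8,-17.8,-17.8,-17.8,-17.8,-17.8,-17.8,-17.8]}'
python3 - <<'E'
from rig import manip
import cv2,numpy as np
d=manip.get_image("scene");cv2.imwrite("pics/c4.png",cv2.resize(d["frame"][120:220,170:320],None,fx=4,fy=4,interpolation=cv2.INTER_CUBIC)[:,:,::-1])
E
```

```text
clock: 17.7
position: [0.4773, -0.3147, 0.0166]
ee_rot: [0.485, 0.515, 0.484, -0.514]
contact_force: [0.9, -0.4, -2.3]
width: 0.0469
```

View pics/c4.png

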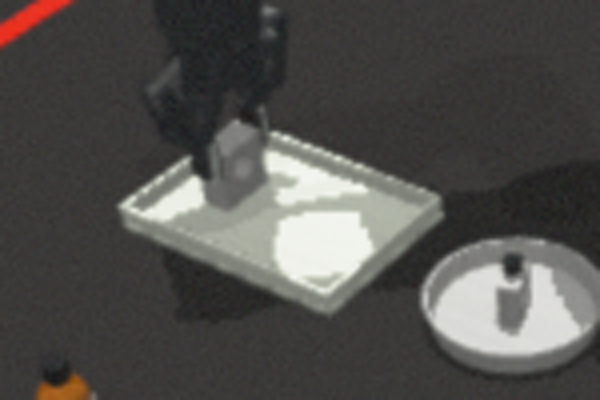

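The thick weight is upright over the left half of the tray (crop 235,170), clear of the walls. I'll lower it until it touches.

```bash
python3 -m crank '{"grip":[0.2,0.2,0.2,0.2,0.2,0.2],"slide":[[0,0,-0.2],[0,0,-0.4],[0,0,-0.5],[0,0,-0.6],[0,0,-0.6],[0,0,-0.6]],"roll":[0,0,0,0,0,0]}';python3 -m crank '{"grip":[0.2,0.2,0.2],"slide":[[0,0,-0.05],[0,0,-0.1],[0,0,-0.1]],"roll":[0,0,0]}'
```

```text
clock: 18.35
position: [0.4763, -0.3152, 0.0099]
ee_rot: [0.485, 0.515, 0.485, -0.515]
contact_force: [0.2, -0.1, -3.2]
width: 0.0468
clock: 18.65
position: [0.4764, -0.3152, 0.0092]
ee_rot: [0.485, 0.515, 0.485, -0.515]
contact_force: [-0.5, 0.4, 0.1]
width: 0.0469
```

```bash
python3 -m crank '{"grip":[0.2,0.2,0.2],"slide":[[0,0,-0.05],[0,0,-0.1],[0,0,-0.1]],"roll":[0,0,0]}'; python3 -m crank '{"grip":[0.2,0.55,0.65,0.75,0.75,0.75,0.75],"slide":[[0,0,0.05],[0,0,0.05],[0,0,0.05],[0,0,0.05],[0,0,0.05],[0,0,0.05],[0,0,0.05]],"roll":[0,0,0,0,0,0,0]}' 40
```

```text
clock: 18.95
position: [0.4764, -0.3152, 0.0091]
ee_rot: [0.485, 0.515, 0.484, -0.515]
contact_force: [-2.9, 1.5, 6.7]
width: 0.0469
clock: 19.65
position: [0.4764, -0.3151, 0.0083]
ee_rot: [0.485, 0.515, 0.485, -0.515]
contact_force: [0.8, 0.4, -0.1]
width: 0.0642
```

```bash
python3 -m crank '{"grip":[0.75,0.75,0.75,0.75,0.75,0.75,0.75],"slide":[[0,0,1],[0,0,3],[0,0,7],[0,0,11.5],[0,0,16],[0,0,19.8],[0,0,19.8]],"roll":[0,0,0,0,0,0,0]}'; python3 -m crank '{"grip":[1,1,1,1,1,1,1,1,1,1,1,1,1,1,1,1,1],"slide":[[0.3,2,0],[1,6,0],[1.7,10.4,0],[2.5,14.9,0],[3.2,19.3,0],[3.9,23.8,0],[4.7,28.2,0],[5.4,32.7,0],[6.1,37.1,0],[6.9,41.6,0],[7.6,46,0],[8.3,50.5,0],[9,54.5,0],[9.5,57.5,0],[9.8,59.3,0],[9.8,59.3,0],[9.8,59.3,0]],"roll":[0,0,1.5,3,4.5,6,7.5,9,10.5,12,13.5,15,16.5,17.8,17.8,17.8,17.8]}'
python3 - <<'E'
from rig import manip
import cv2,numpy as np
P=[]
for n,(u,v) in(("scene",(395,200)),("scene",(255,180))):
    d=manip.get_image(n);P.append(cv2.resize(d["frame"][v-45:v+45,u-55:u+55],None,fx=3.6,fy=3.6,interpolation=cv2.INTER_CUBIC))
cv2.imwrite("pics/c5.png",np.hstack(P)[:,:,::-1])
E
```

```text
clock: 20.35
position: [0.4793, -0.3175, 0.2137]
ee_rot: [0.489, 0.515, 0.48, -0.514]
contact_force: [0.1, 0.3, 0.1]
width: 0.0643
clock: 22.05
position: [0.5739, 0.277, 0.206]
ee_rot: [0.558, 0.433, 0.558, -0.434]
contact_force: [-0.3, -0.1, -0.1]
width: 0.0856
```

View pics/c5.png

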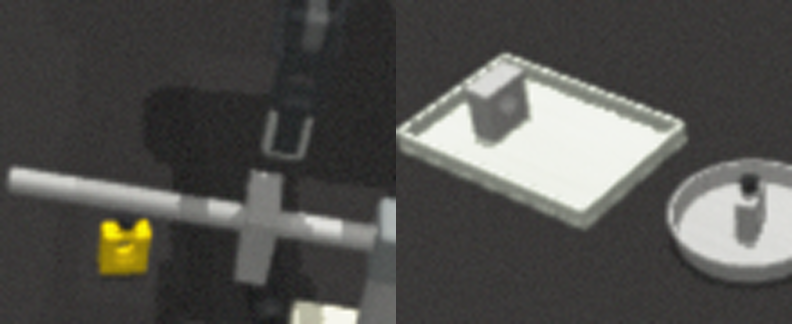

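The thick weight and the collar both stand well. The finger tip (crop 287,155) looks a little right of the thin weight (foot 252,282), so I'll check by projection.

Run:
```python
from h import *
s=load("scene1")
n=np.array([.969,.2473,0]);w=np.array([.2473,-.969,0]);o=np.array([.5739,.2770,0])
f=lambda X:((proj(s,X)-[340,155]+.5)*3.6-.5).round(0)
print("finger tip",f(o+n*.045+[0,0,.206]),f(o+n*.045+[0,0,.219]))
for z in(.12,.168):print(z,f(o+n*.024+[0,0,z]+w*.009),f(o+n*.024+[0,0,z]-w*.009))
# measured foot edge of thin, crop px -> world
for p in((236,278),(266,284)):
    X=onz(s,((p[0]+.5)/3.6-.5+340,(p[1]+.5)/3.6-.5+155),.12);print(X.round(4),"along from target (+=outward) mm",((X-o)@w*1000).round(1),((X-o)@n*1000).round(1))
```

```text
finger tip [268. 195.] [272. 178.]
0.12 [231. 276.] [261. 281.]
0.168 [244. 218.] [275. 223.]
[0.6    0.2773 0.12  ] along from target (+=outward) mm 6.2 25.4
[0.5963 0.295  0.12  ] along from target (+=outward) mm -11.9 26.2
```

Run:
```python
from h import *
s=load("scene1")
n=np.array([.969,.2473,0])
for nm,o,z,a,b in(("c3 seen 224,247",(.5893,.22,0),.1248,320,160),("c5 seen 287,157",(.5739,.277,0),.206,340,155),("c1 w60 seen 229,113",(.6049,.1608,0),.2123,295,155)):
    for k in(.03,.045,-.03,-.045): print(nm,k,((proj(s,np.array(o)+n*k+[0,0,z+.013])-[a,b]+.5)*3.6-.5).round(0))
```

```text
c3 seen 224,247 0.03 [223. 230.]
c3 seen 224,247 0.045 [221. 247.]
c3 seen 224,247 -0.03 [234. 167.]
c3 seen 224,247 -0.045 [237. 152.]
c5 seen 287,157 0.03 [274. 161.]
c5 seen 287,157 0.045 [272. 178.]
c5 seen 287,157 -0.03 [279.  97.]
c5 seen 287,157 -0.045 [280.  82.]
c1 w60 seen 229,113 0.03 [224. 121.]
c1 w60 seen 229,113 0.045 [220. 137.]
c1 w60 seen 229,113 -0.03 [240.  60.]
c1 w60 seen 229,113 -0.045 [244.  46.]
```

The settled c3 view fits the projection but c5 does not, possibly because the arm was still settling. I'll check the state, shift 2 mm inward as the foot edge suggests, descend open and look again.

```bash
python3 -m crank '{"grip":[1,1,1,1,1,1,1,1],"slide":[[0,0,0],[-0.05,0.2,0],[-0.05,0.2,-2],[-0.05,0.2,-5],[-0.05,0.2,-7.3],[-0.05,0.2,-8.25],[-0.05,0.2,-8.25],[-0.05,0.2,-8.25]],"roll":[0,0,0,0,0,0,0,0]}' 40
python3 - <<'E'
from rig import manip
from h import *
P=[]
d=manip.get_image("scene");s=manip.get_state();print(s["position"],s["ee_rot"])
cv2.imwrite("pics/c6.png",cv2.resize(d["frame"][165:245,345:445],None,fx=4,fy=4,interpolation=cv2.INTER_CUBIC)[:,:,::-1])
n=np.array([.969,.2473,0])
print("expect tip",((proj(d,s["position"]+n*.045+[0,0,.013])-[345,165])*4).round())
E
```

```text
clock: 22.95
position: [0.5746, 0.28, 0.125]
ee_rot: [0.559, 0.434, 0.558, -0.433]
contact_force: [-0.4, 0.3, 1.3]
width: 0.0854
[0.57494134 0.28013353 0.12544366] [ 0.55895765  0.43465752  0.55783856 -0.43296112]
expect tip [260. 274.]
```

View pics/c6.png

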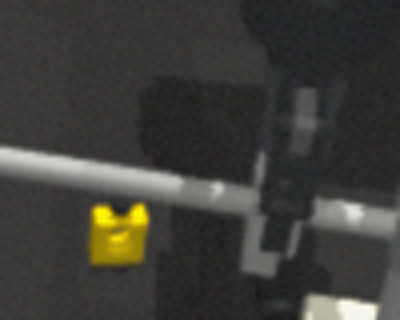

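The thin weight's foot (crop 258,274) sits left of the finger (280,235). Allowing for the vertical slope, the finger is about 3–5 mm too far inward, so the 2 mm shift was wrong. I'll move 4 mm outward, close gently and lift slightly.

```bash
python3 -m crank '{"grip":[1,1,1,0.8,0.6,0.4,0.4,0.4,0.4,0.4,0.4,0.4],"slide":[[0.05,-0.2,0],[0.1,-0.4,0],[0.1,-0.4,0],[0.1,-0.4,0],[0.1,-0.4,0],[0.1,-0.4,0],[0.1,-0.4,0],[0.1,-0.4,0],[0.1,-0.4,0],[0.1,-0.4,0],[0.1,-0.4,0],[0.1,-0.4,0]],"roll":[0,0,0,0,0,0,0,0,0,0,0,0]}' 30; python3 -m crank '{"grip":[0.2,0.2,0.2,0.2,0.2,0.2],"slide":[[0,0,0.1],[0,0,0.2],[0,0,0.3],[0,0,0.35],[0,0,0.35],[0,0,0.35]],"roll":[0,0,0,0,0,0]}' 60
python3 - <<'E'
from rig import manip
from h import *
d=manip.get_image("scene")
cv2.imwrite("pics/c7.png",cv2.resize(d["frame"][165:245,345:445],None,fx=5,fy=5,interpolation=cv2.INTER_CUBIC)[:,:,::-1])
E
```

```text
clock: 24.2
position: [0.5754, 0.2761, 0.1242]
ee_rot: [0.559, 0.434, 0.558, -0.433]
contact_force: [2.1, 0.5, 1.9]
width: 0.0473
clock: 24.8
position: [0.5742, 0.2757, 0.1271]
ee_rot: [0.558, 0.433, 0.559, -0.434]
contact_force: [0.2, 1.1, -2.6]
width: 0.0465
```

View pics/c7.png

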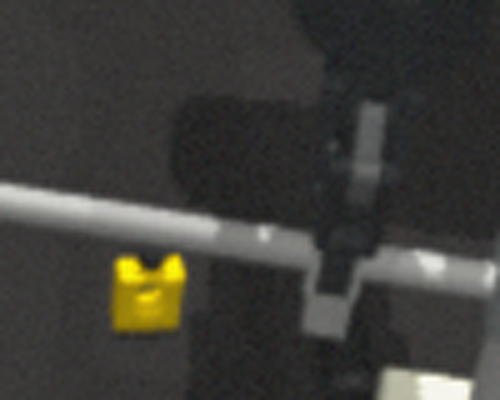

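The finger is now centred on the thin weight, and Fz = -2.6 N is its weight. I'll slide it off.

```bash
python3 -m crank '{"grip":[0.2,0.2,0.2,0.2,0.2,0.2,0.2,0.2],"slide":[[0.12,-0.48,0],[0.37,-1.45,0],[0.62,-2.42,0],[0.87,-3.39,0],[1.11,-4.36,0],[1.24,-4.85,0],[1.24,-4.85,0],[1.24,-4.85,0]],"roll":[0,0,0,0,0,0,0,0]}'; python3 -m crank '{"grip":[0.2,0.2,0.2,0.2,0.2,0.2,0.2,0.2,0.2,0.2,0.2,0.2,0.2,0.2,0.2,0.2,0.2,0.2],"slide":[[0.12,-0.48,0],[0.37,-1.45,0],[0.62,-2.42,0],[0.87,-3.39,0],[1.11,-4.36,0],[1.36,-5.33,0],[1.61,-6.3,0],[1.85,-7.27,0],[2.1,-8.24,0],[2.35,-9.21,0],[2.6,-10.17,0],[2.84,-11.14,0],[3.09,-12.11,0],[3.34,-13.08,0],[3.58,-14.05,0],[3.71,-14.54,0],[3.71,-14.54,0],[3.71,-14.54,0]],"roll":[0,0,0,0,0,0,0,0,0,0,0,0,0,0,0,0,0,0]}'
```

```text
clock: 25.65
position: [0.5873, 0.2274, 0.1275]
ee_rot: [0.558, 0.434, 0.558, -0.434]
contact_force: [-0.1, -0.6, -2.2]
width: 0.0469
clock: 27.45
position: [0.6243, 0.0821, 0.1274]
ee_rot: [0.558, 0.434, 0.559, -0.434]
contact_force: [0.0, 0.7, -3.0]
width: 0.0468
```

```bash
python3 -m crank '{"grip":[0.2,0.2,0.2,0.2,0.2,0.2,0.2,0.2,0.2,0.2,0.2,0.2,0.2,0.2,0.2,0.2,0.2],"slide":[[-0.9,-2,0],[-2.5,-5.4,0],[-4.3,-9.4,0],[-6.2,-13.4,0],[-8,-17.4,0],[-9.9,-21.4,0],[-11.8,-25.5,0],[-13.4,-29,0],[-14.2,-30.8,0],[-14.2,-30.8,0],[-14.2,-30.8,-2],[-14.2,-30.8,-5],[-14.2,-30.8,-8],[-14.2,-30.8,-10],[-14.2,-30.8,-11.15],[-14.2,-30.8,-11.15],[-14.2,-30.8,-11.15]],"roll":[0,-2.5,-5,-7.5,-10,-12.5,-15,-17.8,-17.8,-17.8,-17.8,-17.8,-17.8,-17.8,-17.8,-17.8,-17.8]}'; python3 -m crank '{"grip":[0.2,0.2,0.2,0.2,0.2,0.2],"slide":[[0,0,-0.2],[0,0,-0.4],[0,0,-0.5],[0,0,-0.6],[0,0,-0.6],[0,0,-0.6]],"roll":[0,0,0,0,0,0]}';python3 -m crank '{"grip":[0.2,0.2,0.2],"slide":[[0,0,-0.05],[0,0,-0.1],[0,0,-0.1]],"roll":[0,0,0]}'
```

```text
clock: 29.15
position: [0.4833, -0.2258, 0.0166]
ee_rot: [0.485, 0.515, 0.484, -0.515]
contact_force: [0.0, -0.8, -2.2]
width: 0.0467
clock: 29.75
position: [0.4824, -0.2261, 0.01]
ee_rot: [0.485, 0.515, 0.485, -0.515]
contact_force: [-0.2, -1.8, -2.8]
width: 0.0465
clock: 30.05
position: [0.4823, -0.226, 0.0088]
ee_rot: [0.485, 0.515, 0.485, -0.515]
contact_force: [-0.2, 1.1, -2.4]
width: 0.0464
```

```bash
python3 -m crank '{"grip":[0.2,0.2,0.2],"slide":[[0,0,-0.05],[0,0,-0.1],[0,0,-0.1]],"roll":[0,0,0]}'; python3 -m crank '{"grip":[0.2,0.2,0.2],"slide":[[0,0,-0.05],[0,0,-0.1],[0,0,-0.1]],"roll":[0,0,0]}'
```

```text
clock: 30.35
position: [0.4824, -0.2261, 0.0085]
ee_rot: [0.485, 0.515, 0.485, -0.515]
contact_force: [-1.3, 1.0, 3.9]
width: 0.047
clock: 30.65
position: [0.4824, -0.2261, 0.0084]
ee_rot: [0.485, 0.515, 0.484, -0.515]
contact_force: [-2.9, 1.7, 12.1]
width: 0.0468
```

Contact. I'll relax, release, lift clear and move off to look.

```bash
python3 -m crank '{"grip":[0.2,0.2,0.55,0.65,0.75,0.75,0.75,0.75],"slide":[[0,0,0.1],[0,0,0.13],[0,0,0.13],[0,0,0.13],[0,0,0.13],[0,0,0.13],[0,0,0.13],[0,0,0.13]],"roll":[0,0,0,0,0,0,0,0]}' 40; python3 -m crank '{"grip":[0.75,0.75,0.75,0.75,0.75,0.75,0.75,0.75,0.75,0.75,0.75,0.75],"slide":[[0,0,1],[0,0,3],[0,0,7],[0,0,11.5],[0,0,16],[0,0,20],[-3,0,20],[-7,0,20],[-11,0,20],[-15,0,20],[-15,0,20],[-15,0,20]],"roll":[0,0,0,0,0,0,0,0,0,0,0,0]}'
python3 - <<'E'
from rig import manip
from h import *
d=manip.get_image("scene")
cv2.imwrite("pics/c8.png",cv2.resize(d["frame"][140:300,170:500],None,fx=2.4,fy=2.4,interpolation=cv2.INTER_CUBIC)[:,:,::-1])
a=load("scene0")["frame"].astype(int);df=(abs(a-d["frame"]).max(2)>60).astype(np.uint8)
_,_,st,_=cv2.connectedComponentsWithStats(df);print([r.tolist() for r in st[1:] if r[4]>25])
E
```

```text
clock: 31.45
position: [0.4824, -0.226, 0.0081]
ee_rot: [0.485, 0.515, 0.485, -0.515]
contact_force: [0.6, -0.0, -0.2]
width: 0.0643
clock: 32.65
position: [0.3321, -0.2262, 0.2092]
ee_rot: [0.485, 0.515, 0.483, -0.515]
contact_force: [0.4, -1.1, -0.4]
width: 0.0639
[[257, 18, 27, 9, 148], [257, 26, 33, 41, 945], [574, 58, 40, 16, 284], [405, 63, 18, 23, 247], [255, 67, 12, 9, 55], [556, 67, 53, 40, 1157], [368, 77, 12, 12, 63], [361, 80, 6, 8, 35], [383, 82, 19, 10, 101], [365, 87, 9, 27, 164], [536, 89, 18, 28, 158], [390, 101, 47, 29, 242], [560, 111, 47, 25, 480], [394, 120, 17, 20, 166], [354, 123, 16, 15, 112], [220, 152, 15, 8, 36], [220, 156, 17, 20, 221], [244, 165, 31, 20, 318], [294, 184, 9, 20, 117], [379, 198, 13, 11, 119], [409, 202, 10, 11, 76], [377, 216, 5, 12, 51], [407, 222, 6, 11, 32]]
```

View pics/c8.png

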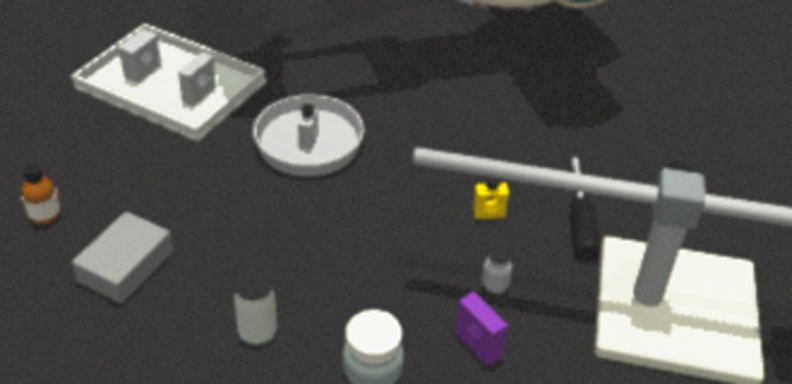

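The view shows both weights upright in the tray (crop 140,55 and 197,80), the collar standing in the dish (307,128), the bar empty and the bystanders unmoved. The only image changes below row 150 are at the parts themselves. I'm handing in.

```bash
python3 -c "
from rig import manip
print(manip.sign_off())"
```

```text
the job is handed in; nothing more can be done
None
```

The job is done and handed in at about 33 s of the 69 s allowed. I slid the collar off the bar and set it in the round dish, then did the thick weight and the thin weight in turn, standing both upright in the tray.

- **Final check:** the last picture shows the collar upright in the dish, both weights on their feet clear of the tray walls, and the bar empty. Comparing it with the first picture showed no change around the other items on the bench.
- **Forces:** each part came off the bar carrying only its own weight on the wrist. Each one was lowered until it touched before release. The highest force I read was about 13 N, taken at the end of each move.
- **Disagreements:** the two cameras differed by about 3.5 mm along the bar, so I used the average. At the thin weight, a first 2 mm correction went the wrong way. I spotted this in a close-up before gripping and moved 4 mm back, and the next picture showed the finger centred. That extra look was part of 11 pictures viewed, one over the budget of 10.

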